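# Hold the spring clip open around the stock card

### The arm

A 6-joint arm with a two-finger parallel gripper is mounted at the origin on the work surface. World frame = base frame: x ahead of the robot, y to its left, z up, the work surface at z = 0. Lengths are in m, angles in rad, forces in N, time in s.
With the tool pointing down it reaches from about 0.25 to 0.725 m from the base axis. Payload 4 kg.
Tool frame: the origin (TCP) lies on the centre line of the jaws, within the pads' length; the fingertips stand 22 mm ahead of it and the grasp point (between the pads) lies 3 mm ahead of it; z points along the fingers, y is the line along which they close (so a half turn about z gives the same grasp; the last joint's range is limited). The gripper opens to 85 mm and grips with 20 to 120 N. Pads are 22 mm wide; open, the fingers measure 114 mm over their backs; the gripper's body (76 mm by 85 mm) begins 54 mm behind the grasp point. The pads swing forward as they close: fully open they stand 13 mm farther back than shut.
Start: joints at [1.187, 0.241, 0.005, 1.335, 0, 1.571], TCP at [0.187, 0.464, 0.253] pointing down, gripper open.
Joint ranges: [-2.72, 2.72], [-1.05, 1.87], [-1.09, 1.28], [-1.99, 2.15], [-1.42, 1.44], [-3.14, 3.14]. Speed limits (rad/s): [2.79, 2.79, 3.14, 3.14, 3.14, 3.14].

### API

Orientations are given as a unit quaternion [x, y, z, w].
In Python, from workcell import bot gives the robot as it stands.
- The arm moves only by the shell command python3 -m inch 'ROWS'. ROWS is JSON, one flat list of numbers, 7 for each row, row after row: the shift along the world's x, y, z in mm, then the turn, a rotation vector about the world's x, y, z in rad, then the opening in per cent of the stroke, from 0 (shut) to 100 (fully open). A call has 1 to 8 rows; each row is the pose to reach, as a shift and turn from the pose commanded when the call began; what a row does not reach only later rows make up. A row lasts 1/12 s, in which the tool goes at most 41.7 mm and 7.16 degrees, less where a joint would pass 70% of its speed; a pose out of reach is approached as far as the arm can. A call with a gripper value outside its range is refused whole. The fingers move at their own pace and stop on an object; the grip force is fixed at half the most. Time passes only in rows, so rows that repeat a pose let the fingers close. It gives the time, the measured TCP pose, the force, the opening and the grip force at its end, in the units of the state.
- bot.get_obs(): the state, without advancing time (a new reading comes with each control period).
- bot.camera(name): name is "scene" or "top" or "wrist"; returns the picture (384x512x3 uint8, blue, green, red); there is no depth.
- bot.camera_info(name): a dict with "intrinsics" (3x3 intrinsics, pixels), "camera_from_world" (4x4, takes a point from world to camera coordinates); the wrist camera has in their place "hand_eye" (4x4, takes a point from camera to tool coordinates, whose origin is the TCP and whose axes are the flange's). Camera axes: x right, y down, z forward; pixel columns grow to the right and rows downward; lengths in m; the calibration is good to about 2 mm. A picture is of the moment at which its call begins: read the wrist's pose just before it. camera_info takes no time and is no camera call.
- bot.job_done(): hands the job in; it is judged then, once.
Trained networks look in the newest picture that a camera, given by its name, has taken for a name from the list of things; names that differ only in an ending like _2 or _b are one class to them, and where a whole thing is asked for, a point or a joint stands for the part that bears it (a point fixed in the world has none). Each returns a list of dicts, best first, with "confidence" (0 to 1); they miss things now and then, are a little off and sometimes report something else, mostly with a low value. They report only what shows in the picture. A call takes as long as a camera call. They do not tell look-alikes from the thing itself.
- bot.silhouettes(camera, target): "mask" (384x512 bool, what is visible of it) and "uv" ([column, row] in pixels, amid what is visible of it).
- bot.spot_point(camera, target): "uv" ([column, row] in pixels: a listed point, or the origin of a listed thing).
The state is a dict: "clock": time; "joint_pos": joint angles; "joint_vel": joint speeds; "tau": joint torques, N m; "eef_pos": TCP position; "tool_rot": TCP orientation; "ft_force": force on the tool from outside, world axes, zero at the start; "ft_torque": the same for the moment, N m; "grip_width": finger opening in m; "grasp_force": force on a finger pad.
Only numpy, scipy, OpenCV 4.12 (cv2) and the standard library are available. Lean on these libraries where they do the work, as an engineer would, in place of code of your own. Each camera call takes 0.05 s, during which the arm holds its last target. There are 200 camera calls.

### The job

A new sheet is to be clipped to the stock card: take the big spring clip off its rail by squeezing its two tails together, carry it over to the stock card standing in its wooden block, and lower it, jaws down and wide open, so that the middle of the card's top edge sits well inside the gaping jaws without touching them. Do not let the clip bite or press on the card, and leave the slide box, bell jar, watch glass and stopper where they are. Finish while still holding the clip squeezed open around the card, so that the sheet can be slipped in: do not let go.

Things in the scene. Friction and masses are not known exactly. Their poses are not given: they have to be found in the camera images.
- clip: big steel spring clip like a clothes peg, 36 mm wide, 93 mm tall, 60 g, clamped on the rail, jaws down, tails up. Origin on its hinge axis, midway between its halves (barrel 12 mm thick, 42 mm long). y axis = along the hinge, level; x = the way the tails close and the jaws open; z = up to the tails. x and z belong to the -x half, which leans by half the joint value when squeezed evenly
- clip_half (a joint): opening angle of the clip between its two halves, rad: about 0 when clamped on the 6 mm rail, -0.06 quite shut, 0.5 = fully open against a hard stop. Squeezing the tails opens it; the spring needs about 5 N at each tail to start opening and 9 N at full opening, and shuts the clip when released
- tail_a (a point): round bar, 6 mm thick and 30 mm long (along y), at the top of the tail of the clip's -x half; the point is its centre, 40 mm above the hinge and 20 mm out to the side at joint 0. The two tails measure 46 mm over their outsides at joint 0, 25 mm at joint 0.5
- tail_b (a point): round bar, 6 mm thick and 30 mm long (along y), at the top of the tail of the clip's +x half; the point is its centre, 40 mm above the hinge and 20 mm out to the side at joint 0. The two tails measure 46 mm over their outsides at joint 0, 25 mm at joint 0.5
- jaw_a (a point): lower inner edge of the jaw of the clip's -x half, middle of its 36 mm width; 50 mm below the hinge at joint 0, 48 mm when fully open. Jaw pads are 12 mm tall, 6 mm apart at joint 0, about 30 mm apart at the tips at joint 0.5. Free depth between open jaws, tips to barrel: 41 mm
- jaw_b (a point): lower inner edge of the jaw of the clip's +x half, middle of its 36 mm width; 50 mm below the hinge at joint 0, 48 mm when fully open. Jaw pads are 12 mm tall, 6 mm apart at joint 0, about 30 mm apart at the tips at joint 0.5. Free depth between open jaws, tips to barrel: 41 mm
- rail: fixed parking rail: upright aluminium strip 6 mm thick, 150 mm long, on a 50 x 150 x 8 mm steel foot, its top edge 70 mm above its underside. Origin under its centre, on the tray's floor (4 mm above the work surface). y axis = along its length, x axis = across it, z up. The clip sits somewhere along it, jaws 14 mm down over its top edge
- card_stand: fixed stock card: blank white rigid plastic card 4 mm thick, 120 mm wide, standing on edge in a 50 x 100 x 30 mm wooden block; its top edge is 115 mm above the underside. Origin under its centre, on the tray's floor. y axis = along the card's width, x axis = across its thickness, z up
- card_top (a point): middle of the card's top edge, axes as card_stand
- slide_box: bystander: closed grey plastic slide box 87 x 102 x 36 mm, loose; origin under its centre
- bell_jar: bystander: small glass bell jar with a knob, 90 mm across, 114 mm tall, loose; origin under its centre
- watch_glass: bystander: shallow clear glass dish 70 mm across, 12 mm tall, loose; origin under its centre
- stopper: bystander: black rubber stopper, 36 mm across at the top, 32 mm tall, loose; origin under its centre
There are look-alikes about, which are no part of the job. Of the things like the clip, leave any that is blue or yellow; of the rest the smaller one is meant.

How it is judged:
By the outcome, as a careful person would: the job done as asked, in the order asked, and still so for the second after the job is handed in, while the arm keeps its last pose, push and grip.
It also fails if it takes over 32 s, if anything falls off the work surface, if the arm or the gripper's body presses on something with over 40 N, if the wrist force passes 120 N, or if a joint passes its speed limit or range.

## Working session

There is one attempt and no reset: what is moved stays moved. The work goes in short steps, Python scripts to look and compute and a shell command to move; the robot and the scene stay as the last step left them, time stands still between calls to the robot, and variables do not carry over. Pictures are saved under pics/ and viewed, at most 12 in all, crops included, and the job is handed in when it is done.

```bash
mkdir -p pics; ls
cat > h.py <<'E'
import numpy as np,cv2
from workcell import bot
from scipy.spatial.transform import Rotation as R
def cam(n):
    i=bot.camera_info(n);K=np.array(i["intrinsics"])
    if "camera_from_world" in i: T=np.array(i["camera_from_world"])
    else:
        o=bot.get_obs();W=np.eye(4);W[:3,:3]=R.from_quat(o["tool_rot"]).as_matrix();W[:3,3]=o["eef_pos"]
        T=np.linalg.inv(W@np.array(i["hand_eye"]))
    return K,T
def tri(obs):  # [(P=(K,T),uv)]
    A=[]
    for (K,T),uv in obs:
        P=K@T[:3]; A+= [uv[0]*P[2]-P[0],uv[1]*P[2]-P[1]]
    v=np.linalg.svd(np.array(A))[2][-1];return v[:3]/v[3]
def onz(c,uv,z):
    K,T=c;d=T[:3,:3].T@np.linalg.inv(K)@[*uv,1];o=-T[:3,:3].T@T[:3,3];return o+d*(z-o[2])/d[2]
def proj(c,p):
    K,T=c;q=K@(T[:3,:3]@p+T[:3,3]);return q[:2]/q[2]
E
python3 - <<'E'
from h import *
for n in("scene","top"):
    im=bot.camera(n); cv2.imwrite(f"pics/{n}0.png",im)
    K,T=cam(n);print(n,K[0,0],(-T[:3,:3].T@T[:3,3]).round(3))
    for t in("clip","tail_a","jaw_a","rail","card_stand","card_top"):
        print(t,[(np.round(d["uv"],1).tolist(),round(d["confidence"],2)) for d in bot.spot_point(n,t)])
print(bot.get_obs())
a=cv2.imread("pics/scene0.png");b=cv2.imread("pics/top0.png")
E
```

```text
pics
scene 483.52035018615305 [ 1.476 -0.448  0.884]
clip [([128.5, 244.1], 0.88), ([238.4, 196.6], 0.84), ([147.8, 171.7], 0.77), ([183.2, 166.7], 0.76), ([244.5, 212.4], 0.22)]
tail_a [([238.3, 191.9], 0.9), ([153.5, 157.4], 0.86), ([245.1, 185.2], 0.81), ([133.4, 219.9], 0.74), ([190.6, 157.1], 0.73), ([136.9, 153.3], 0.56), ([107.9, 231.3], 0.51), ([178.6, 158.6], 0.48), ([243.4, 199.4], 0.37)]
jaw_a [([190.4, 186.3], 0.69), ([242.8, 215.3], 0.68), ([147.6, 190.8], 0.63), ([244.5, 212.3], 0.6), ([133.4, 262.4], 0.56), ([128.6, 266.8], 0.52), ([191.0, 183.7], 0.46)]
rail [([248.0, 230.8], 0.84), ([388.2, 254.0], 0.64), ([244.7, 183.5], 0.23)]
card_stand [([364.4, 209.7], 0.84)]
card_top [([370.7, 175.9], 0.77), ([318.6, 234.3], 0.38)]
top 425.71619525022277 [ 0.247 -0.101  1.262]
clip [([381.5, 189.5], 0.95), ([353.4, 295.1], 0.93), ([307.9, 289.1], 0.75), ([278.2, 193.1], 0.47)]
tail_a [([365.3, 303.6], 0.97), ([402.7, 182.7], 0.83), ([280.1, 191.6], 0.63), ([377.4, 189.6], 0.57), ([316.3, 291.2], 0.54), ([283.1, 181.0], 0.47), ([300.1, 291.9], 0.46), ([348.3, 285.7], 0.43)]
jaw_
[... 186 characters left out ...]
.7, 'joint_pos': array([1.18700192e+00, 2.40540633e-01, 5.00568729e-03, 1.33519356e+00,
       5.76257693e-06, 1.57079269e+00]), 'joint_vel': array([-3.62127254e-05, -8.79542378e-04,  1.10237540e-03, -5.71361780e-04,
        1.13553431e-03, -7.00181187e-04]), 'tau': array([ 1.62873789e-04, -3.72075999e+01,  2.52643400e+01,  8.07377874e-04,
        4.05255810e-05, -2.75222469e-06]), 'eef_pos': array([0.18722073, 0.46362952, 0.25333832]), 'tool_rot': array([1.90719832e-01, 9.81644510e-01, 3.38401701e-05, 3.63963363e-06]), 'ft_force': array([-0.00729213, -0.17814071,  0.60768763]), 'ft_torque': array([ 0.017732  , -0.0059981 ,  0.00316589]), 'grasp_force': 0.0, 'grip_width': 0.0855258782789112}
```

View pics/scene0.png

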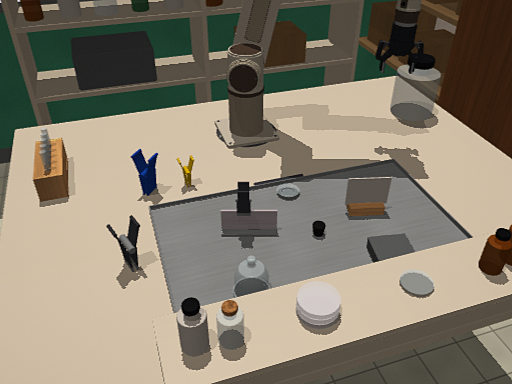

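View pics/top0.png

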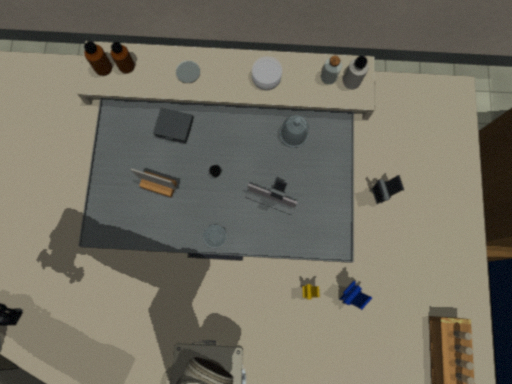

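Clip-like things: steel on the rail (scene 240,196 / top 279,188), large black one off the tray (128,244 / 385,188), blue (148,172 / 353,295) and yellow (187,167 / 308,290). The bystanders are the bell jar, glass, stopper and box. I choose the smaller non-blue, non-yellow one, on the rail, and check it in a close crop.

Run:
```python
from h import *
a=cv2.imread("pics/scene0.png")[165:245,205:295];b=cv2.imread("pics/top0.png")[160:220,120:310]
a=cv2.resize(a,None,fx=4.2,fy=4.2,interpolation=2);b=cv2.resize(b,None,fx=4.2,fy=4.2,interpolation=2)
c=np.zeros((600,800,3),np.uint8);c[:336,:378]=a;c[340:592,:798]=b;c=cv2.convertScaleAbs(c,alpha=1.8)
cv2.imwrite("pics/crop.png",c)
S,T=cam("scene"),cam("top")
print(tri([(S,(238.4,196.6)),(T,(278.2,193.1))]))
print(onz(T,(248,186),.074),onz(T,(296,205),.074))
print(onz(T,(132.5,170),.119),onz(T,(178,181.5),.119))
for n,u,z in(("box",(174,126),.04),("jar",(295,130),.06),("glass",(215,234),.01),("stop",(215,171),.03)):print(n,onz(T,u,z))
```

```text
[ 0.5160031  -0.17460298  0.11637592]
[ 0.54340854 -0.08435097  0.074     ] [ 0.49557036 -0.22402374  0.074     ]
[0.55959962 0.23914058 0.119     ] [0.53387586 0.10946937 0.119     ]
box [0.72760606 0.1527195  0.04      ]
jar [ 0.72806975 -0.21517105  0.06      ]
glass [0.40797128 0.00546119 0.01      ]
stop [0.59510341 0.01796363 0.03      ]
```

View pics/crop.png

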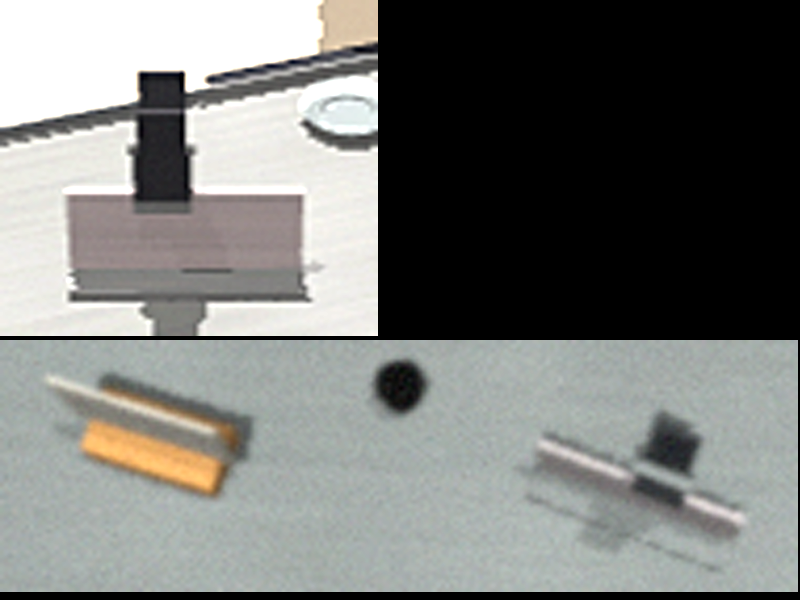

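The crop confirms the dark steel clip gripping the rail (scene ≈ 243,190; top ≈ 277,192), with the card at top (132,170)-(178,181). I'll hover by the card first and look at it from close by, then go on to the clip.

```bash
python3 -c "
from h import *
i=bot.camera_info('wrist');print(np.round(i['hand_eye'],3),np.round(i['intrinsics'],0))"
python3 -m inch '[313,-294,40,0,0,-1.45,100, 313,-294,40,0,0,-1.45,100, 313,-294,40,0,0,-1.45,100, 313,-294,40,0,0,-1.45,100, 313,-294,40,0,0,-1.45,100, 313,-294,40,0,0,-1.45,100, 313,-294,40,0,0,-1.45,100, 313,-294,40,0,0,-1.45,100]'
```

```text
[[-0.001 -0.948 -0.317  0.082]
 [ 1.    -0.001  0.002  0.   ]
 [-0.003 -0.317  0.948 -0.122]
 [ 0.     0.     0.     1.   ]] [[326.   0. 253.]
 [  0. 326. 191.]
 [  0.   0.   1.]]
clock: 1.37
eef_pos: [0.4303, 0.2347, 0.2847]
tool_rot: [0.64, 0.768, 0.0, 0.0]
ft_force: [-0.4, 1.0, -0.1]
grip_width: 0.0851
grasp_force: 0.0
```

```bash
python3 -m inch '[100,-75,0,0,0,-0.44,100, 100,-75,0,0,0,-0.44,100, 100,-75,0,0,0,-0.44,100, 100,-75,0,0,0,-0.44,100, 100,-75,0,0,0,-0.44,100]'
python3 - <<'E'
from h import *
c=cam("wrist");np.savez("wc1.npz",K=c[0],T=c[1]);im=bot.camera("wrist");cv2.imwrite("pics/w1.png",im)
for t in("card_top","card_stand"):print(t,[(np.round(d["uv"],1).tolist(),round(d["confidence"],2)) for d in bot.spot_point("wrist",t)])
E
```

```text
clock: 1.78
eef_pos: [0.5306, 0.1595, 0.2833]
tool_rot: [0.792, 0.61, -0.001, -0.0]
ft_force: [0.2, -0.1, -0.0]
grip_width: 0.0851
grasp_force: 0.0
card_top [([261.1, 146.0], 0.86)]
card_stand [([258.1, 127.0], 0.8)]
```

View pics/w1.png

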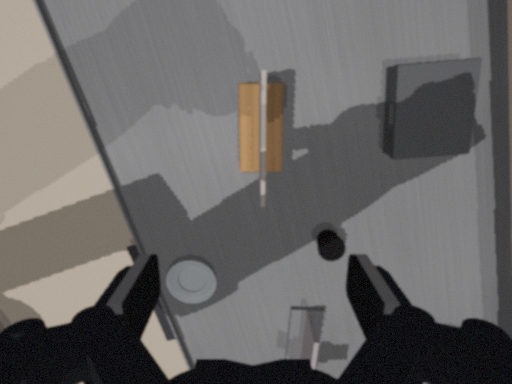

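The wrist view shows the card's top edge running nearly vertically from (264,69) to (263,207), the box at (432,108), the stopper at (331,244) and the rail end at (310,330).

Run:
```python
from h import *
d=np.load("wc1.npz");c=(d["K"],d["T"]);S=cam("scene")
p,q=onz(c,(264.2,69),.119),onz(c,(263,207),.119);v=p-q
print(p,q,(p+q)/2,np.linalg.norm(v),np.degrees(np.arctan2(-v[0],v[1])))
print(tri([(S,(370.7,175.9)),(c,(262,146))]),onz(c,(262.5,146),.119))
im=cv2.imread("pics/w1.png")[:,:,::].astype(int)
for r in range(66,212,10):print(r,im[r,250:280].sum(1)//3)
s=cv2.imread("pics/scene0.png");cv2.imwrite("pics/cs.png",cv2.resize(s[160:225,330:400],None,fx=6,fy=6,interpolation=2))
```

```text
[0.56302072 0.24674277 0.119     ] [0.53212032 0.12924504 0.119     ] [0.54757052 0.1879939  0.119     ] 0.12149301245989318 -14.734416552241674
[0.54730769 0.18850219 0.12468221] [0.54592146 0.18530447 0.119     ]
66 [123 120 120 120 122 119 120 123 131 134 135 136 136 134 137 137 136 136
 136 134 136 135 134 134 132 134 131 138 133 136]
76 [119 120 121 120 118 122 123 117 116 113 123 148 166 173 172 164 141 108
  79  70  68  70  73  70  68  74  74  80  81  86]
86 [120 121 122 126 127 132 132 129 125 120 122 138 151 159 165 156 135 110
  95  84  76  71  66  72  73  73  74  78  74  74]
96 [122 122 123 127 130 132 131 131 127 122 132 151 168 172 169 152 125  94
  77  74  71  72  71  71  73  75  75  77  77  76]
106 [126 121 122 126 131 133 132 130 123 117 123 137 150 153 150 133 111  86
  80  73  72  75  73  76  72  73  78  73  75  73]
116 [126 126 124 127 131 129 131 129 121 117 124 141 150 155 149 134 112  83
  78  72  75  73  71  72  77  76  76  78  77  80]
126 [134 130 128 128 129 132 129 131 123 117 125 140 151 152 147 135 118 103
  97  95  93  95  92  92  90  96  98  93  96  93]

[... 315 characters left out ...]
112 107 100  98
  96  94  91  92  92  91  92  93  96  93  93  92]
166 [130 126 124 126 131 131 131 127 124 110 107 109 116 114 112 105  97  95
  96  95  94  92  90  88  90  93  94  95  93  90]
176 [135 134 137 135 136 129 130 130 124 113 106 106 114 114 109 102  91  86
  82  83  85  81  81  81  80  83  86  87  86  84]
186 [ 83  85  85  83  87  85  87  86  89 103 132 156 169 166 155 130  99  87
  85  82  82  82  87  83  84  81  84  86  85  83]
196 [ 83  83  85  87  86  85  86  86  84  88 100 110 112 114 110  99  89  85
  84  84  86  83  81  82  83  83  81  81  83  82]
206 [ 84  83  83  86  83  80  84  87  88  86  94 101 103 105 100  92  85  86
  85  86  86  87  87  82  86  86  85  86  82  82]
```

View pics/cs.png

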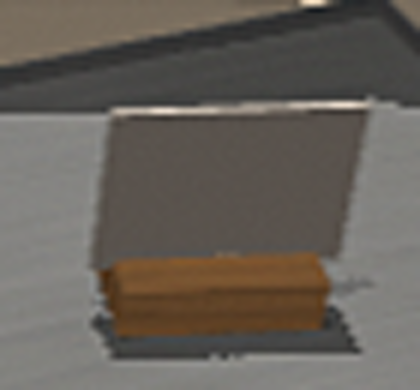

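```bash
python3 -m inch '[-5,-200,0,0,0,-0.07,100, -5,-200,0,0,0,-0.07,100, -5,-200,0,0,0,-0.07,100, -5,-200,0,0,0,-0.07,100, -5,-250,0,0,0,-0.07,100, -5,-280,0,0,0,-0.07,100, -5,-280,0,0,0,-0.07,100, -5,-280,0,0,0,-0.07,100]'
python3 - <<'E'
from h import *
c=cam("wrist");np.savez("wc2.npz",K=c[0],T=c[1]);im=bot.camera("wrist");cv2.imwrite("pics/w2.png",im)
for t in("card_top","clip","tail_a","tail_b","jaw_a"):print(t,[(np.round(d["uv"],1).tolist(),round(d["confidence"],2)) for d in bot.spot_point("wrist",t)])
E
```

```text
clock: 2.6
eef_pos: [0.5235, -0.1223, 0.2847]
tool_rot: [0.813, 0.583, -0.0, 0.001]
ft_force: [-0.1, 1.4, 0.4]
grip_width: 0.0854
grasp_force: 0.0
card_top []
clip [([269.0, 214.9], 0.79)]
tail_a [([242.2, 236.4], 0.84), ([288.0, 234.0], 0.76)]
tail_b [([242.2, 236.4], 0.84), ([288.0, 234.0], 0.76)]
jaw_a [([265.6, 198.9], 0.94), ([261.2, 199.0], 0.82), ([342.1, 351.8], 0.69), ([147.4, 358.6], 0.59), ([145.6, 362.2], 0.39)]
```

View pics/w2.png

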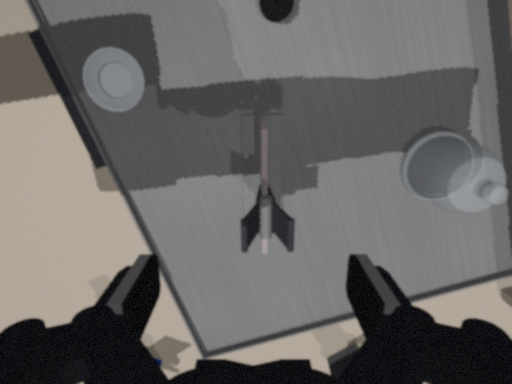

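The scene crop shows the card's top edge from (348.3,178.8) to (391.7,177.3). In wrist view 2 the clip's barrel is at (266,214), its tails at (243,236) and (289,235), and the rail edge runs (264,115)-(265,252).

Run:
```python
from h import *
d=np.load("wc1.npz");c=(d["K"],d["T"]);S=cam("scene");Tp=cam("top")
e=np.load("wc2.npz");w=(e["K"],e["T"])
a=tri([(S,(391.7,177.3)),(c,(264.2,69))]);b=tri([(S,(348.3,178.8)),(c,(263,207.5))]);v=a-b
print("card",a,b,(a+b)/2,np.linalg.norm(v),np.degrees(np.arctan2(-v[0],v[1])))
p,q=onz(w,(264,115),.074),onz(w,(265,252),.074);v=p-q
print("rail",p,q,np.linalg.norm(v),np.degrees(np.arctan2(-v[0],v[1])))
print("hinge",tri([(S,(238.4,196.6)),(w,(269,214.9))]),onz(w,(266,214.5),.11))
print("tails",tri([(S,(238.3,191.9)),(w,(242.2,236.4))]),tri([(S,(245,185.2)),(w,(288,234))]))
print(onz(w,(242.2,236.4),.15),onz(w,(288,234),.15),onz(w,(265.6,235),.15))
o=bot.get_obs();print(o["eef_pos"],R.from_quat(o["tool_rot"]).as_matrix().round(4))
for n,u in(("L",(240,250)),("R",(295,250)),("Ltop",(246,207)),("Rtop",(283,207))):print(n,onz(w,u,.15))
s=cv2.imread("pics/w2.png");cv2.imwrite("pics/cw.png",cv2.resize(s[180:265,225:310],None,fx=6,fy=6,interpolation=2))
```

```text
card [0.56328049 0.24704276 0.11745989] [0.53275088 0.12929689 0.11790409] [0.54801568 0.18816983 0.11768199] 0.12164022592765429 -14.53577761855458
rail [ 0.55056095 -0.07737985  0.074     ] [ 0.50395845 -0.22362885  0.074     ] 0.1534945026897121 -17.674571226092805
hinge [ 0.51951199 -0.17500246  0.11596086] [ 0.52260172 -0.16523763  0.11      ]
tails [ 0.49571781 -0.17424855  0.11768318] [ 0.53814625 -0.16639889  0.16602103]
[ 0.50026388 -0.16185698  0.15      ] [ 0.53861321 -0.17246624  0.15      ] [ 0.51993067 -0.16712525  0.15      ]
[ 0.52416681 -0.11667843  0.28446242] [[ 3.142e-01  9.494e-01  2.000e-04]
 [ 9.494e-01 -3.142e-01  2.000e-04]
 [ 3.000e-04  1.000e-04 -1.000e+00]]
L [ 0.49404512 -0.17373712  0.15      ]
R [ 0.53997005 -0.18935449  0.15      ]
Ltop [ 0.51234509 -0.13706191  0.15      ]
Rtop [ 0.54186165 -0.14709025  0.15      ]
```

View pics/cw.png

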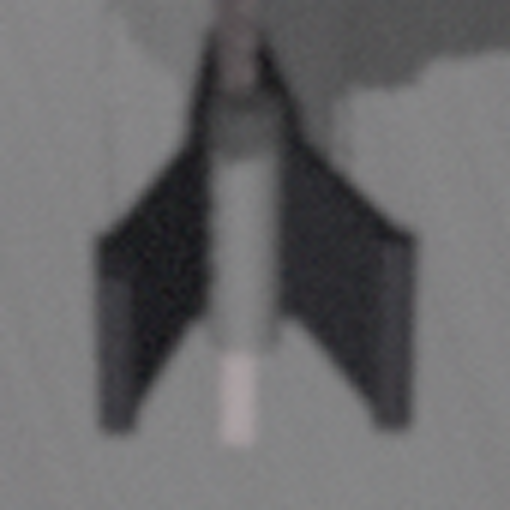

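```bash
python3 -m inch '[-4,-48,-20,0,0,0.01,100, -4,-48,-60,0,0,0.01,100, -4,-48,-75,0,0,0.01,100, -4,-48,-75,0,0,0.01,100, -4,-48,-75,0,0,0.01,100, -4,-48,-75,0,0,0.01,100]'
python3 - <<'E'
from h import *
c=cam("wrist");np.savez("wc3.npz",K=c[0],T=c[1]);im=bot.camera("wrist");cv2.imwrite("pics/w3.png",im)
for t in("clip","tail_a","jaw_a"):print(t,[(np.round(d["uv"],1).tolist(),round(d["confidence"],2)) for d in bot.spot_point("wrist",t)])
E
```

```text
clock: 3.4
eef_pos: [0.5212, -0.1657, 0.2109]
tool_rot: [0.808, 0.589, 0.001, 0.001]
ft_force: [0.3, 0.1, -0.1]
grip_width: 0.0853
grasp_force: 0.0
clip [([254.3, 203.9], 0.96)]
tail_a [([285.7, 225.6], 0.95), ([219.6, 227.5], 0.67), ([257.6, 181.3], 0.17)]
jaw_a [([249.0, 183.6], 0.91), ([68.4, 311.4], 0.83), ([256.8, 184.9], 0.62), ([347.6, 373.2], 0.55), ([72.3, 311.5], 0.46)]
```

View pics/w3.png

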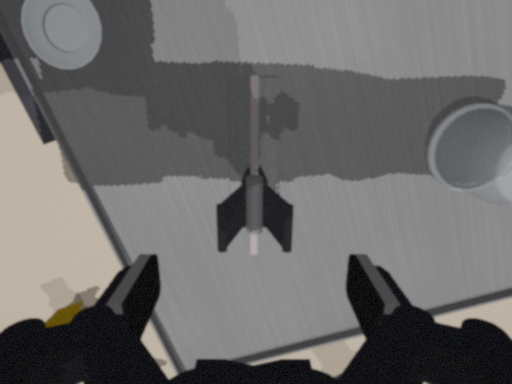

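Wrist view 3 shows the clip centred between the fingers: tails at (221,227) and (289,227), barrel at (254,203).

Run:
```python
from h import *
L=lambda n:(lambda d:(d["K"],d["T"]))(np.load(n))
w,x=L("wc2.npz"),L("wc3.npz")
im=cv2.imread("pics/w3.png").astype(int).mean(2)
for r in(215,225,235,243):print(r,im[r,210:300].astype(int).tolist())
l=tri([(w,(244.2,235.8)),(x,(220.5,228))]);r=tri([(w,(291.8,235.8)),(x,(288,227))])
print(l,r,(l+r)/2,"hinge",tri([(w,(265.8,218.3)),(x,(254.3,203.5))]))
print(onz(x,(220.5,228),.15),onz(x,(288,227),.15),onz(x,(254.3,203.5),.11))
o=bot.get_obs();print(o["eef_pos"],R.from_quat(o["tool_rot"]).as_matrix().round(4)[:,1])
```

```text
215 [141, 141, 139, 139, 136, 128, 102, 69, 41, 33, 38, 25, 38, 31, 33, 30, 31, 31, 31, 32, 32, 32, 30, 35, 35, 35, 36, 35, 32, 36, 40, 36, 34, 38, 37, 47, 59, 72, 77, 84, 85, 86, 91, 90, 93, 90, 90, 88, 86, 85, 79, 71, 58, 41, 35, 36, 35, 27, 34, 35, 29, 33, 35, 28, 34, 33, 31, 34, 27, 36, 34, 32, 33, 36, 32, 32, 31, 32, 32, 33, 32, 43, 75, 112, 130, 138, 139, 140, 138, 140]
225 [138, 138, 139, 140, 139, 131, 114, 78, 45, 32, 32, 26, 40, 36, 30, 34, 38, 34, 34, 29, 33, 33, 39, 33, 39, 36, 35, 35, 37, 37, 32, 36, 40, 46, 47, 58, 70, 75, 80, 81, 84, 88, 89, 91, 91, 90, 90, 90, 86, 83, 80, 74, 66, 50, 47, 37, 35, 29, 35, 33, 33, 32, 31, 39, 38, 33, 32, 32, 38, 33, 29, 27, 30, 35, 38, 40, 39, 39, 41, 44, 43, 64, 97, 126, 134, 138, 136, 137, 140, 137]
235 [141, 140, 139, 138, 136, 136, 123, 94, 58, 45, 42, 38, 45, 44, 41, 42, 37, 38, 35, 32, 30, 33, 36, 30, 46, 72, 102, 122, 136, 139, 140, 141, 140, 140, 139, 138, 138, 140, 139, 146, 156, 164, 166, 167, 167, 166, 161, 151, 141, 141, 139, 140, 141, 141, 144, 141, 139, 141, 138, 139, 136, 122, 98, 69, 46, 33, 28, 29, 31, 36, 33, 34, 35, 36, 38, 44, 39, 44, 42, 46, 45, 73, 113, 132, 139, 139, 140, 139, 135, 137]
243 [138, 141, 143, 143, 141, 137, 130, 101, 69, 50, 41, 44, 43, 44, 40, 39, 37, 36, 54, 85, 107, 128, 136, 141, 141, 144, 139, 139, 140, 140, 143, 140, 142, 140, 140, 138, 142, 140, 139, 147, 160, 169, 172, 173, 174, 171, 168, 155, 148, 140, 141, 141, 139, 141, 139, 140, 139, 137, 139, 139, 138, 141, 140, 141, 139, 139, 135, 128, 112, 83, 54, 35, 36, 40, 38, 38, 45, 38, 42, 46, 61, 91, 122, 136, 137, 137, 137, 140, 139, 139]
[ 0.50274329 -0.16004078  0.1545342 ] [ 0.54182064 -0.16272107  0.17442238] [ 0.52228197 -0.16138093  0.16447829] hinge [ 0.52353566 -0.16033157  0.13043747]
[ 0.50145551 -0.162116    0.15      ] [ 0.54102912 -0.17421382  0.15      ] [ 0.52178724 -0.16751804  0.11      ]
[ 0.52123132 -0.16631216  0.21106051] [ 0.9517 -0.3069  0.0034]
```

```bash
python3 -m inch '[0,0,-25,0,0,0,100, 0,0,-45,0,0,0,100, 0,0,-57,0,0,0,100, 0,0,-57,0,0,0,100, 0,0,-57,0,0,0,100]' && python3 -m inch '[0,0,0,0,0,0,60, 0,0,0,0,0,0,50, 0,0,0,0,0,0,40, 0,0,0,0,0,0,30, 0,0,0,0,0,0,15, 0,0,0,0,0,0,0, 0,0,0,0,0,0,0, 0,0,0,0,0,0,0]'
```

```text
clock: 4.02
eef_pos: [0.5202, -0.1665, 0.1526]
tool_rot: [0.809, 0.588, -0.0, -0.0]
ft_force: [0.8, 0.1, -0.5]
grip_width: 0.0853
grasp_force: 0.0
clock: 4.68
eef_pos: [0.5201, -0.1666, 0.1522]
tool_rot: [0.809, 0.588, -0.0, -0.0]
ft_force: [0.1, -0.5, -1.4]
grip_width: 0.0219
grasp_force: 58.7
```

```bash
python3 -m inch '[0,0,10,0,0,0,0, 0,0,30,0,0,0,0, 0,0,60,0,0,0,0, 0,0,85,0,0,0,0, 0,0,85,0,0,0,0, 0,0,85,0,0,0,0]'
python3 - <<'E'
from h import *
c=cam("wrist");np.savez("wc4.npz",K=c[0],T=c[1]);im=bot.camera("wrist");cv2.imwrite("pics/w4.png",im)
sc=bot.camera("scene");cv2.imwrite("pics/s4.png",sc)
tp=bot.camera("top")
a=im[150:384,130:384];a=cv2.resize(a,None,fx=1.55,fy=1.55)
b=cv2.resize(sc[120:240,190:300],None,fx=3.6,fy=3.6,interpolation=2)
o=np.zeros((440,800,3),np.uint8);o[:a.shape[0],:a.shape[1]]=a;o[:b.shape[0],400:400+b.shape[1]]=b
cv2.imwrite("pics/c4.png",cv2.convertScaleAbs(o,alpha=1.5))
print(bot.get_obs()["grip_width"])
for t in("clip","jaw_a","tail_a"):print(t,[(np.round(d["uv"],1).tolist(),round(d["confidence"],2)) for d in bot.spot_point("wrist",t)])
E
```

```text
clock: 5.18
eef_pos: [0.5213, -0.167, 0.2398]
tool_rot: [0.809, 0.588, 0.001, 0.002]
ft_force: [0.2, -0.9, -1.5]
grip_width: 0.0216
grasp_force: 58.8
0.02203146678402001
clip [([257.2, 229.2], 0.95), ([61.8, 317.4], 0.59), ([454.7, 140.9], 0.47)]
jaw_a [([80.8, 291.8], 0.79), ([276.8, 202.7], 0.76), ([231.3, 201.7], 0.72), ([84.6, 296.2], 0.59), ([253.5, 231.7], 0.5), ([123.6, 357.9], 0.39), ([122.9, 362.6], 0.38)]
tail_a [([232.9, 277.2], 0.89), ([27.7, 332.5], 0.77), ([48.6, 360.8], 0.72), ([274.3, 273.9], 0.56)]
```

View pics/c4.png

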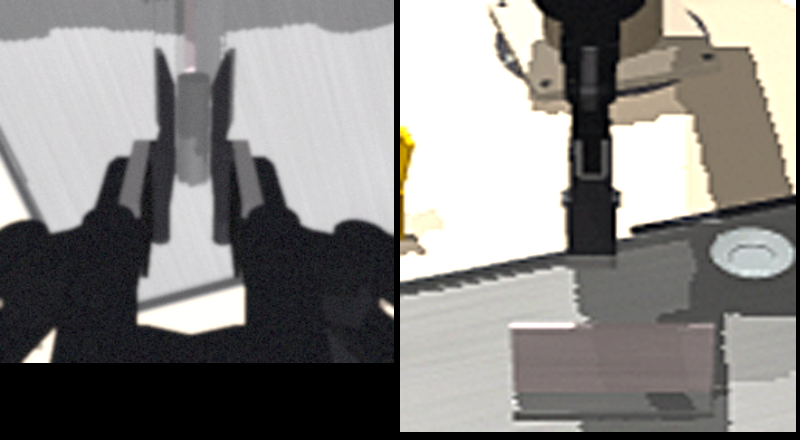

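The crop shows the clip held upright between the fingers, off the rail with its jaws spread. The barrel is at wrist (254,233) and scene (243,175); the jaw bottom is at scene (243.5,191).

Run:
```python
from h import *
d=np.load("wc4.npz");w=(d["K"],d["T"]);S=cam("scene")
o=bot.get_obs();W=np.eye(4);W[:3,:3]=R.from_quat(o["tool_rot"]).as_matrix();W[:3,3]=o["eef_pos"];print(o["eef_pos"].round(4),W[:3,1])
h=tri([(S,(243.2,175)),(w,(253.9,233))]);print("hinge",h,(np.linalg.inv(W)@[*h,1])[:3])
for hh in(.035,.04,.045,.05):
    f=lambda x,y,z:((W@[x,y,z,1])[:3])
    print(hh,"wrist barrel",proj(w,f(-.021,0,hh)).round(0),proj(w,f(.021,0,hh)).round(0),"jawfar",proj(w,f(.018,.015,hh+.048)).round(0),proj(w,f(.018,-.015,hh+.048)).round(0),"scene hinge",proj(S,f(0,0,hh)).round(1),"jaw+x",proj(S,f(0,.017,hh+.048)).round(1))
```

```text
[ 0.5194 -0.1664  0.2359] [ 0.95140769 -0.30792217 -0.00270988]
hinge [ 0.5222812  -0.16746737  0.1879077 ] [-0.00016787  0.00318764  0.04799974]
0.035 wrist barrel [249. 274.] [249. 204.] jawfar [272. 183.] [227. 183.] scene hinge [243.  169.9] jaw+x [243.1 189.3]
0.04 wrist barrel [249. 269.] [249. 201.] jawfar [271. 181.] [227. 181.] scene hinge [243.  171.5] jaw+x [243.1 190.9]
0.045 wrist barrel [249. 265.] [249. 198.] jawfar [271. 179.] [228. 179.] scene hinge [243.  173.2] jaw+x [243.2 192.5]
0.05 wrist barrel [249. 260.] [249. 195.] jawfar [270. 177.] [228. 177.] scene hinge [243.1 174.8] jaw+x [243.2 194. ]
```

```bash
python3 -m inch '[2,15,0,0,0,0,0, 4,45,0,0,0,0,0, 6,80,0,0,0,0.02,0, 8,115,0,0,0,0.03,0, 11,150,0,0,0,0.04,0, 14,185,0,0,0,0.05,0, 17,220,0,0,0,0.058,0, 20,250,0,0,0,0.058,0]' && python3 -m inch '[2,35,0,0,0,0,0, 4,65,0,0,0,0,0, 5,85,0,0,0,0,0, 5,100,0,0,0,0,0, 5,105,0,0,0,0,0, 5,105,0,0,0,0,0, 5,105,0,0,0,0,0, 5,105,0,0,0,0,0]'
python3 - <<'E'
from h import *
c=cam("wrist");np.savez("wc5.npz",K=c[0],T=c[1]);im=bot.camera("wrist");cv2.imwrite("pics/w5.png",im)
sc=bot.camera("scene");cv2.imwrite("pics/s5.png",sc)
a=cv2.resize(im[80:300,170:340],None,fx=2.5,fy=2.5)
b=cv2.resize(sc[100:230,330:410],None,fx=4.4,fy=4.4,interpolation=2)
o=np.zeros((600,800,3),np.uint8);o[:a.shape[0],:a.shape[1]]=a;o[:b.shape[0],430:430+b.shape[1]]=b[:,:370]
cv2.imwrite("pics/c5.png",cv2.convertScaleAbs(o,alpha=1.5))
o=bot.get_obs();print(o["eef_pos"],o["grip_width"],R.from_quat(o["tool_rot"]).as_matrix().round(4)[:,1])
E
```

```text
clock: 6.15
eef_pos: [0.5396, 0.0856, 0.2364]
tool_rot: [0.791, 0.612, -0.001, -0.001]
ft_force: [-0.4, 0.2, -1.4]
grip_width: 0.022
grasp_force: 58.8
clock: 6.82
eef_pos: [0.5451, 0.187, 0.2371]
tool_rot: [0.792, 0.611, -0.0, 0.0]
ft_force: [0.2, -0.3, -0.4]
grip_width: 0.0218
grasp_force: 58.8
[0.54526357 0.18702137 0.23734945] 0.021670080330884068 [ 9.672e-01 -2.542e-01  1.000e-04]
```

View pics/c5.png

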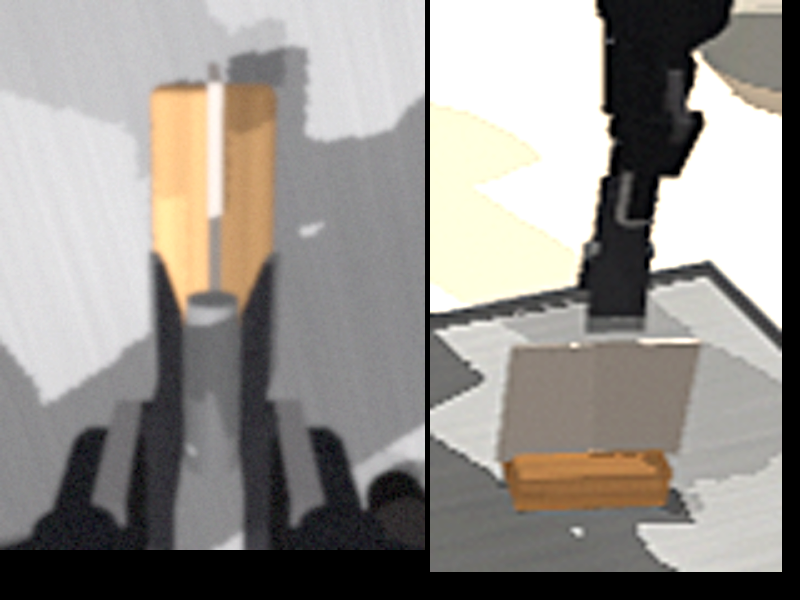

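The crop shows the card line (≈ 214) midway between the jaw tips (155 and 272), so it's centred across. In the scene, the jaw bottom is at crop 617 against the card's mid at 605. I'll check the along-card offset numerically.

Run:
```python
from h import *
S=cam("scene");o=bot.get_obs();W=np.eye(4);W[:3,:3]=R.from_quat(o["tool_rot"]).as_matrix();W[:3,3]=o["eef_pos"]
f=lambda x,y,z:(W@[x,y,z,1])[:3]
g=lambda p:((proj(S,p)-[330,100])*4.4+[430,0]).round(1)
print(W[:3,:2])
for s in(-.018,.018):print("jaw+x bottom",s,g(f(s,.017,.090)),g(f(s,.017,.093)))
a=np.array([.5457,.1882,.119]);y=np.array([.251,.968,0])
for s in(-.06,0,.06):print("card",s,g(a+s*y))
d=np.load("wc5.npz");w=(d["K"],d["T"])
for s in(-.06,.06):print("wrist card",((proj(w,a+s*y)-[170,80])*2.5).round(1))
```

```text
[[ 2.54194066e-01  9.67153233e-01]
 [ 9.67153203e-01 -2.54194053e-01]
 [-2.43200449e-04  8.36877220e-05]]
jaw+x bottom -0.018 [586.7 318.5] [586.  322.5]
jaw+x bottom 0.018 [644.7 316.6] [644.  320.6]
card -0.06 [509.6 342.7]
card 0 [604.3 339.4]
card 0.06 [698.5 336.1]
wrist card [209.2 451. ]
wrist card [208.   82.4]
```

```bash
python3 -m inch '[-2,0,-8,0,0,0,0, -2,0,-18,0,0,0,0, -2,0,-28,0,0,0,0, -2,0,-36,0,0,0,0, -2,0,-42,0,0,0,0, -2,0,-45,0,0,0,0, -2,0,-45,0,0,0,0, -2,0,-45,0,0,0,0]'
python3 - <<'E'
from h import *
im=bot.camera("wrist");sc=bot.camera("scene")
a=cv2.resize(im[80:300,170:340],None,fx=2.5,fy=2.5)
b=cv2.resize(sc[100:230,330:410],None,fx=4.4,fy=4.4,interpolation=2)
o=np.zeros((600,800,3),np.uint8);o[:a.shape[0],:a.shape[1]]=a;o[:b.shape[0],430:430+b.shape[1]]=b[:,:370]
cv2.imwrite("pics/c6.png",cv2.convertScaleAbs(o,alpha=1.7))
o=bot.get_obs();print(o["eef_pos"],o["ft_force"],o["grip_width"],o["clock"])
E
```

```text
clock: 7.58
eef_pos: [0.5431, 0.1885, 0.1921]
tool_rot: [0.791, 0.612, -0.0, -0.0]
ft_force: [0.1, 0.4, -0.3]
grip_width: 0.0218
grasp_force: 58.8
[0.54348979 0.18859275 0.19270503] [-0.64436872  1.36633744 -0.45397553] 0.02174463116343024 7.6833
```

View pics/c6.png

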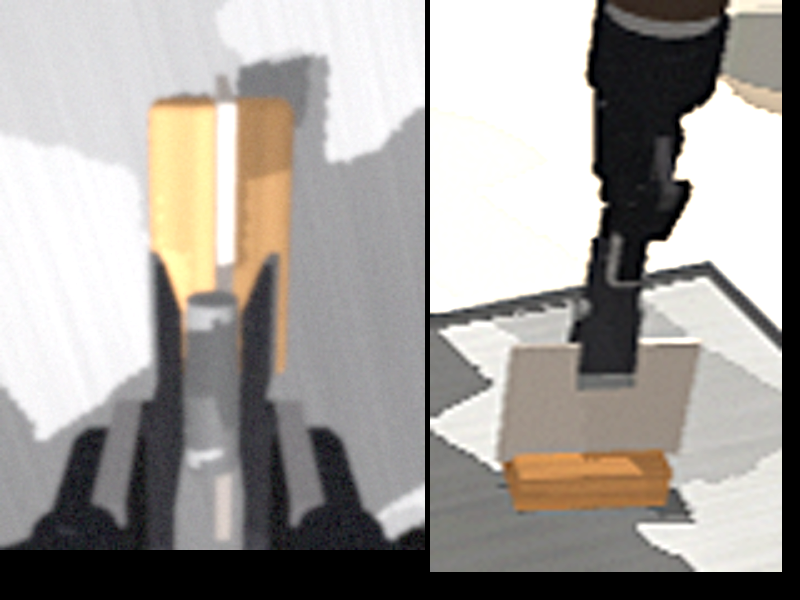

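In this view the card strip (≈ 226) lies about 12 px right of the jaws' middle (≈ 214), roughly 3 mm. Along the card it's centred (607 against 605) and about 20 mm deep. I'll shift +3 mm across, which leaves ample clearance on both sides.

```bash
python3 -m inch '[1,0,0,0,0,0,0, 2,-1,0,0,0,0,0, 3,-1,0,0,0,0,0, 3,-1,0,0,0,0,0, 3,-1,0,0,0,0,0, 3,-1,0,0,0,0,0, 3,-1,0,0,0,0,0, 3,-1,0,0,0,0,0]'
python3 - <<'E'
from h import *
im=bot.camera("wrist");sc=bot.camera("scene")
a=cv2.resize(im[80:300,170:340],None,fx=2.5,fy=2.5)
for r in(100,110,130,150,175):print(r,im[r,245:275].mean(1).astype(int).tolist())
g=im.mean(2).astype(int)
for r in(185,190,200,210):print(r,g[r,228:284].tolist())
cv2.imwrite("pics/w7.png",im)
o=bot.get_obs();print(o["eef_pos"],o["ft_force"],o["ft_torque"],o["grip_width"],o["clock"])
S=cam("scene")
f=lambda z:[proj(S,o["eef_pos"]+np.array([.0164,-.0043,-z])).round(1).tolist()]
print([(z,f(z)) for z in(.088,.093,.098)])
cv2.imwrite("pics/s7.png",sc)
print(sc[175:195,368:373].mean((1,2)).astype(int).tolist())
E
```

```text
clock: 8.35
eef_pos: [0.5461, 0.1874, 0.1922]
tool_rot: [0.791, 0.611, -0.0, -0.0]
ft_force: [-0.6, 0.4, -0.3]
grip_width: 0.0218
grasp_force: 58.8
100 [131, 131, 130, 128, 130, 131, 129, 129, 131, 130, 131, 131, 130, 129, 128, 130, 130, 131, 133, 135, 140, 147, 146, 147, 146, 145, 146, 145, 144, 147]
110 [131, 131, 131, 130, 130, 127, 121, 113, 105, 100, 99, 106, 116, 127, 125, 119, 113, 91, 81, 76, 77, 72, 76, 76, 78, 74, 73, 76, 76, 76]
130 [144, 140, 144, 143, 143, 142, 149, 161, 166, 168, 168, 166, 159, 142, 113, 95, 86, 84, 81, 81, 81, 79, 81, 78, 81, 78, 81, 84, 84, 89]
150 [141, 143, 144, 142, 141, 142, 150, 160, 164, 166, 166, 167, 159, 141, 114, 93, 87, 83, 85, 83, 84, 82, 80, 83, 82, 85, 86, 84, 85, 88]
175 [138, 142, 140, 142, 141, 142, 150, 159, 164, 167, 165, 166, 158, 136, 107, 89, 87, 84, 85, 83, 80, 81, 86, 94, 99, 104, 102, 105, 108, 105]
185 [131, 118, 99, 80, 65, 51, 54, 77, 109, 133, 145, 147, 140, 141, 133, 133, 137, 139, 143, 142, 142, 141, 141, 148, 158, 163, 165, 164, 164, 156, 137, 115, 99, 96, 95, 89, 92, 91, 84, 85, 91, 94, 99, 104, 106, 96, 86, 69, 64, 58
[... 355 characters left out ...]
13, 116, 103, 85, 71, 70, 72, 66, 64, 70, 65, 68, 63, 66, 69, 65, 67, 65, 70, 65, 67, 70, 76, 88, 97, 88, 73, 51, 37, 38, 35, 29, 27, 33, 37, 34, 50, 64, 75, 81, 89, 94]
210 [134, 130, 112, 94, 71, 42, 37, 28, 28, 30, 32, 40, 33, 40, 63, 84, 87, 86, 84, 84, 85, 89, 94, 93, 89, 94, 90, 81, 77, 77, 75, 74, 75, 75, 72, 71, 70, 64, 59, 39, 35, 38, 37, 32, 27, 30, 28, 38, 35, 31, 53, 66, 75, 86, 88, 93]
[0.54608672 0.18740081 0.19219793] [-0.6380916  -0.16850354 -1.01519143] [-0.03455082 -0.00488102  0.00685895] 0.02205794978559548 8.45
[(0.088, [[370.2, 185.3]]), (0.093, [[369.9, 186.7]]), (0.098, [[369.7, 188.2]])]
[24, 24, 25, 26, 26, 26, 25, 25, 25, 24, 33, 68, 63, 62, 82, 84, 84, 84, 83, 84]
```

```bash
python3 -c "
from h import *
print(bot.job_done())"
```

```text
the job is handed in; nothing more can be done
None
```

The job is handed in with the arm still holding the clip squeezed wide open around the card: the card's top edge is centred between the jaws, about 20 mm inside them, and the last images and force readings show no contact.

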